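# Lights and shutter at the finds-photography desk

## Robot

A 6-joint arm with a two-finger parallel gripper is mounted at the origin on the work surface. World frame = base frame: x ahead of the robot, y to its left, z up, the work surface at z = 0. Lengths are in mm, angles in rad, forces in N, time in s.
With the tool pointing down it reaches from about 225 to 875 mm from the base axis. Payload 3.4 kg.
Tool frame: the origin (TCP) lies midway between the tips of the shut fingers; the grasp point (between the pads) lies env.tcp_to_grasp behind it (env.tcp_to_grasp is the distance from the TCP to the grasp point, in mm); z points along the fingers, y is the line along which they close (so a half turn about z gives the same grasp; the last joint's range is limited). The gripper opens to 85 mm and grips with 20 to 120 N. Pads are 22 mm wide; open, the fingers measure 114 mm over their backs; the gripper's body (76 mm by 85 mm) begins 54 mm behind the grasp point. The pads swing forward as they close: fully open they stand 13 mm farther back than shut.
Start: joints at [-1.305, 0.276, 1.505, -0, 1.361, -0.121], TCP at [216.907, -532.554, 231.328] pointing down, gripper open.
Joint ranges: [-2.89, 2.89], [-0.75, 2.08], [0.22, 2.7], [-1.18, 4.32], [0.11, 2.71], [-2.7, 2.7]. Speed limits (rad/s): [2.57, 2.57, 3.14, 3.14, 3.14, 3.14].

## Interface

Orientations are given as a unit quaternion [w, x, y, z].
In Python, from rig import env, viewer gives the robot as it stands.
- The arm moves only by the tool carry_out, never from a script. Its argument "commands" is a list that holds one entry, the list of rows, each a list of 5 numbers: the shift along the tool's x, y, z in cm, then the turn about the tool's z in rad, then the closure, from -1 (fully open) to 1 (shut). In form: [[[x, y, z, roll, fingers], ...]]. A call has exactly 10 rows; each row shifts and turns the commanded pose from where the row before left it, along the tool's axes as they then stand; what a row does not reach is not made up. A row lasts 1/8 s, in which the tool goes at most 62.5 mm and 10.7 degrees, less where a joint would pass 70% of its speed; a pose out of reach is approached as far as the arm can. A call with a gripper value outside its range is refused whole. The fingers move at their own pace and stop on an object; "grip_force" is the grip in N (left out, the last holds). Time passes only in rows, so rows that do not move let the fingers close, or fill a call up. It gives the time, the measured TCP pose, the force, the opening and the grip force at its end, in the units of the state.
- env.sense(): the state, without advancing time (a new reading comes with each control period).
- viewer.grab_frame(name): name is "side" or "top" or "wrist"; returns a dict with "pixels" (480x640x3 uint8, red, green, blue), "fovy" (degrees; the focal length in pixels is half the picture's height over the tangent of half this angle, whatever the lens; pixels are square), "cx", "cy" (the principal point, pixels), "rvec" (rotation vector, rad) and "tvec" (3), from world to camera coordinates, as OpenCV has them. Camera axes: x right, y down, z forward; pixel columns grow to the right and rows downward; lengths in mm; the calibration is good to about 2 mm. The wrist camera is an equidistant fisheye: a pixel r from the principal point sees the ray r / f radians off the axis. A picture is of the moment at which its call begins. There is no depth.
- env.close_job(): hands the job in; it is judged then, once.
The state is a dict: "time": time; "q": joint angles; "qvel": joint speeds; "joint_torque": joint torques, N m; "eef_pos": TCP position; "tool_rot": TCP orientation; "wrist_force": force on the tool from outside, world axes, zero at the start; "moment": the same for the moment, N m; "gripper_width": finger opening in mm; "gripper_force": force on a finger pad.
Only numpy, scipy, OpenCV 4.12 (cv2) and the standard library are available. Lean on these libraries where they do the work, as an engineer would, in place of code of your own. Each camera call takes 0.05 s, during which the arm holds its last target. There are 200 camera calls.

## Task

Take the record photograph of the potsherd: with light presses of a fingertip, switch on the key light (the black panel lamp on the left) at its rocker switch, then the fill light (the round white lamp on the right) at its rocker switch, and then, with both lights on, press the red button of the camera's wireless release and let it go. Press each rocker fully over on its green-striped half. Pick nothing up, leave the lamps and the release standing where they are, and do not disturb the sherd, its scale bar, the light meter or the putty tin.

Things in the scene. Friction and masses are not known exactly. Their poses are not given: they have to be found in the camera images.
- key_lamp: key light: black table photo lamp, 1.4 kg, to the robot's left (+y), on a loose foot 190 long (its x) x 110 wide x 22 high. Origin: centre of the foot's underside. Rocker switch on it at x = -55, y = -30, the end that faces the robot within 0.3 rad. Post at x = +62 carries an upright panel 110 wide (x) x 150 tall x 20 thick, 125 to 275 above the table, white face to -y. mm.
- fill_lamp: fill light: white table photo lamp, 1.2 kg, to the robot's right (-y), on a loose foot 190 long (its x) x 110 wide x 22 high. Origin: centre of the foot's underside. Rocker switch on it at x = -55, y = +30, the end that faces the robot within 0.3 rad. Post at x = +62 carries an upright disc 120 across, 22 thick, centre 178 above the table, lit face to +y. mm.
- key_rocker (a joint): rocker switch of the key lamp, white, 26 wide, in a grey bezel (top 28 above the table). Two halves, each 21 long, in a shallow V over the hinge; the half nearer the robot has a green stripe: the ON half, raised while off. rad: 0 off, 0.30 fully on (stop). 2 to 3 N straight down on the ON half tips it over; friction, no spring: it stays as left.
- fill_rocker (a joint): rocker switch of the fill lamp, black, 26 wide, in a grey bezel (top 28 above the table). Two halves, each 21 long, in a shallow V over the hinge; the half nearer the robot has a green stripe: the ON half, raised while off. rad: 0 off, 0.30 fully on (stop). 2 to 3 N straight down on the ON half tips it over; friction, no spring: it stays as left.
- key_on (a point): point on top of the green-striped ON half of the key lamp's rocker, 14 mm from its hinge line, mid width (half: 21 x 26 mm): press here, straight down. Moves with the rocker: about 39 mm above the table when off, 35.5 when fully on. Its outer edge sinks about 6 mm. Its x axis has the lamp's heading, pitched with the rocker.
- fill_on (a point): point on top of the green-striped ON half of the fill lamp's rocker, 14 mm from its hinge line, mid width (half: 21 x 26 mm): press here, straight down. Moves with the rocker: about 39 mm above the table when off, 35.5 when fully on. Its outer edge sinks about 6 mm. Its x axis has the lamp's heading, pitched with the rocker.
- remote: wireless camera release: loose flat black box, 76 long (its x) x 38 wide x 15 high, 70 g, with one red round button near its -x end. Origin: centre of its underside. It may lie at any of three places in a row in front of the robot, among the light meter and the putty tin.
- release (a joint): red button of the release, 19 mm across. Value in m: 0 = up, 0.004 = fully down (end stop). A spring brings it back up; it needs about 0.7 N to start and 3.3 N when fully down. The shutter fires at about 0.0025.
- release_top (a point): centre of the red button's top face, 22 mm above the table when up (7 mm above the box), 18 mm when fully down; 16 mm from the remote's origin towards its -x end.
- light_meter: bystander: loose grey handheld light meter lying flat, 120 long (its x) x 60 wide x 20 high, with a white half-ball dome (top 38 mm above the table) at its +x end and a dark display. Origin: centre of its underside.
- putty_tin: bystander: loose round tin, aluminium with a blue lid, 62 across, 25 high. Origin: centre of its underside.
- sherd: bystander: the find, a loose curved red-brown potsherd about 86 x 85 x 30 mm with two dark painted bands, lying hollow side down on a grey photo board 220 x 280 x 4 mm. Origin: about the middle of its underside.
- scale_bar: bystander: loose black and white photographic scale bar, 100 x 14 x 6 mm, on the grey photo board in front of the sherd. Origin: centre of its underside.

How it is judged:
By the outcome, as a careful person would: the job done as asked, in the order asked, and still so for the second after the job is handed in, with the robot touching nothing.
It also fails if it takes over 72 s, if anything falls off the work surface, if the arm or the gripper's body presses on something with over 40 N, if the wrist force passes 120 N, or if a joint passes its speed limit or range.

## Working session

There is one attempt and no reset: what is moved stays moved. The work goes in short steps, Python scripts to look and compute and a tool call to move; the robot and the scene stay as the last step left them, time stands still between calls to the robot, and variables do not carry over. Pictures are saved under pics/ and viewed, at most 12 in all, crops included, and the job is handed in when it is done.

Besides the shell and the picture viewer there is one more tool, called after "Emit:" as a command line: name --argument value ..., lists and objects as JSON in quotes. carry_out: Moves the arm, as the interface text tells. Its arguments: {"type":"object","properties":{"commands":{"type":"array","items":{"type":"array","items":{"type":"array","items":{"type":"number"}}}},"grip_force":{"type":"number"}},"required":["commands"]}

```bash
mkdir -p pics
cat > h.py <<'E'
import numpy as np, cv2
from rig import env, viewer
def save(name,fn,crop=None,scale=1):
    f=viewer.grab_frame(name); im=cv2.cvtColor(f["pixels"],cv2.COLOR_RGB2BGR)
    if crop: x,y,w,h=crop; im=im[y:y+h,x:x+w]
    cv2.imwrite('pics/'+fn,cv2.resize(im,None,fx=scale,fy=scale,interpolation=cv2.INTER_CUBIC)); return f
def ray(f,u,v,z,fish=False):
    fl=240/np.tan(np.radians(f["fovy"])/2); d=np.array([u-f["cx"],v-f["cy"]])/fl
    if fish:
        r=np.linalg.norm(d); c=np.r_[np.sin(r)*d/max(r,1e-9),np.cos(r)]
    else: c=np.r_[d,1]
    R=cv2.Rodrigues(np.array(f["rvec"],float))[0]; t=np.array(f["tvec"],float).ravel()
    o=-R.T@t; w=R.T@c
    return o+w*(z-o[2])/w[2]
E
python3 - <<'E'
from h import *
a=save("top","top1.png"); b=save("side","side1.png")
for f in (a,b): print({k:f[k] for k in f if k!="pixels"})
s=env.sense(); print(s["eef_pos"],s["tool_rot"],s["time"])
E
```

```text
{'fovy': 43.400054109465174, 'cx': 319.8407528985625, 'cy': 249.4495824411956, 'rvec': array([ 2.10222437, -2.14329845,  0.20508369]), 'tvec': array([ 11.23441666, 596.54186095, 966.61443359])}
{'fovy': 55.963596617749765, 'cx': 321.30625306689313, 'cy': 238.26161414349912, 'rvec': array([ 2.07569042, -0.32658603,  0.16286917]), 'tvec': array([-596.03268594,  149.60737867,  778.26832374])}
[ 216.76278592 -532.05310554  230.51742199] [-8.41407072e-04  9.81356493e-01  1.92194492e-01 -6.00076023e-05] 0.1
```

View pics/top1.png

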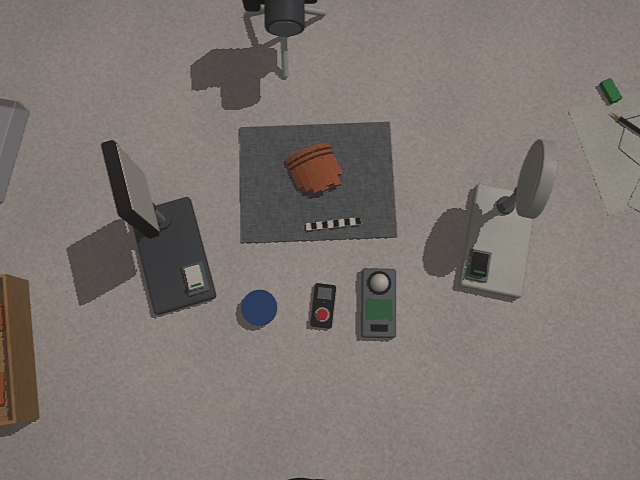

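The top view shows the key rocker near (193,278), the fill rocker near (479,266), and the red button at (322,314) between the blue tin and the meter. I'll enlarge these three.

Run:
```python
import cv2,numpy as np
im=cv2.imread('pics/top1.png')
c=[cv2.resize(im[y:y+60,x:x+40],None,fx=6.5,fy=6.5,interpolation=cv2.INTER_CUBIC) for x,y in((175,250),(460,240),(302,275))]
cv2.imwrite('pics/crop1.png',np.hstack(c))
```

```text
(no output)
```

View pics/crop1.png

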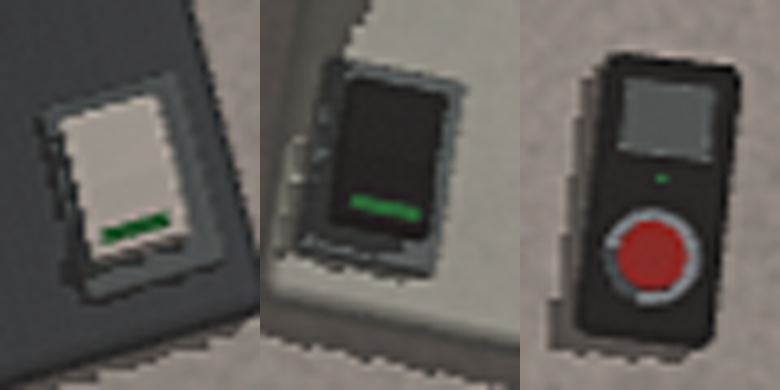

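View pics/side1.png

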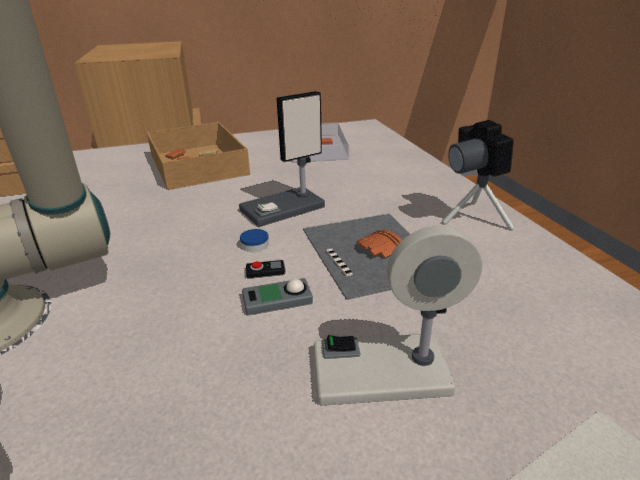

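The side view confirms the layout: the remote lies between the tin and the meter, and nothing stands close above the switches.

```bash
cat >> h.py <<'E'
def rot():
    from scipy.spatial.transform import Rotation as Ro
    q=env.sense()["tool_rot"]; return Ro.from_quat([q[1],q[2],q[3],q[0]]).as_matrix()
def to(p):
    s=env.sense(); R=rot(); print("t",round(s["time"],2),"eef",np.round(s["eef_pos"],1),"head",np.round(np.arctan2(R[1,0],R[0,0]),3),"tool move cm",np.round(R.T@(np.array(p)-s["eef_pos"])/10,2),"F",np.round(s["wrist_force"],1))
E
python3 - <<'E'
from h import *
f=viewer.grab_frame("top")
k=lambda x,y,ox,oy,z:np.round(ray(f,ox+x/6.5,oy+y/6.5,z),1)
K=k(137,224,175,250,39);F=k(125,207,460,240,39);B=k(132,256,302,275,22)
print(K,F,B)
for n,(a,b) in {"key":(k(142,247,175,250,40),k(109,111,175,250,37)),"fill":(k(122,232,460,240,40),k(137,85,460,240,37)),"rem":(k(130,340,302,275,15),k(152,62,302,275,15))}.items():
    d=b-a; print(n,a,b,np.hypot(*d[:2]),np.arctan2(d[1],d[0]))
# key lamp foot corners top z=22
for u,v in((155,313),(215,297),(190,198),(523,298),(459,290),(478,184)): print(np.round(ray(f,u,v,22)))
to([K[0],K[1],130])
E
```

```text
[543.3 212.1  39. ] [ 555.7 -273.    39. ] [489.5  -2.5  22. ]
key [537.  210.5  40. ] [573.8 220.5  37. ] 38.134498816688236 0.26533208620898513
fill [ 548.9 -271.5   40. ] [ 588.7 -279.    37. ] 40.50049382414991 -0.18625800586458519
rem [467.9  -1.6  15. ] [542.1  -9.   15. ] 74.56808968989354 -0.09940177232669485
[497. 285.  22.]
[523. 182.  22.]
[701. 229.  22.]
[ 511. -350.   22.]
[ 527. -240.   22.]
[ 717. -286.   22.]
t 0.15 eef [ 216.8 -532.1  230.6] head 0.387 tool move cm [ 58.31 -56.6   10.15] F [-0.3 -0.1 -0. ]
```

Emit:
carry_out --commands '[[[2.8, -2.7, 0, 0, 1], [2.8, -2.7, 0, 0, 1], [2.8, -2.7, 0, 0, 1], [2.8, -2.7, 0, 0, 1], [2.8, -2.7, 0, 0, 1], [2.8, -2.7, 0, 0, 1], [2.8, -2.7, 0, 0, 1], [2.8, -2.7, 0, 0, 1], [2.8, -2.7, 0, 0, 1], [2.8, -2.7, 0, 0, 1]]]' --grip_force 20

```text
time: 1.4
eef_pos: [374.6, -175.6, 231.2]
tool_rot: [0.0, 0.981, 0.192, 0.0]
wrist_force: [0.7, -0.4, 0.5]
gripper_width: 0.1
gripper_force: 0.0
```

Emit:
carry_out --commands '[[[2.8, -2.7, 0, 0, 1], [2.8, -2.7, 0, 0, 1], [2.8, -2.7, 0, 0, 1], [2.8, -2.7, 0, 0, 1], [2.8, -2.7, 0, 0, 1], [2.8, -2.7, 0, 0, 1], [2.8, -2.7, 0.5, 0, 1], [2.8, -2.7, 2, 0, 1], [0, 0, 3, 0.06, 1], [0, 0, 3, 0.07, 1]]]'

```text
time: 2.65
eef_pos: [500.3, 108.3, 145.2]
tool_rot: [0.0, 0.992, 0.128, -0.0]
wrist_force: [-0.4, -0.7, -0.1]
gripper_width: 0.2
gripper_force: 0.0
```

Run:
```python
from h import *
f=save("wrist","w1.png"); print({k:f[k] for k in f if k!="pixels"})
to([543.3,212.1,60])
```

```text
{'fovy': 65.70646984690485, 'cx': 315.13851946772354, 'cy': 243.96730438755768, 'rvec': array([-2.30436211,  1.77860112,  0.2479541 ]), 'tvec': array([-22.83932473, 480.74506748, 437.1426431 ])}
t 2.7 eef [497.3 107.8 141.4] head 0.254 tool move cm [ 7.14 -8.93  8.09] F [-2.3 -0.  -2.2]
```

View pics/w1.png

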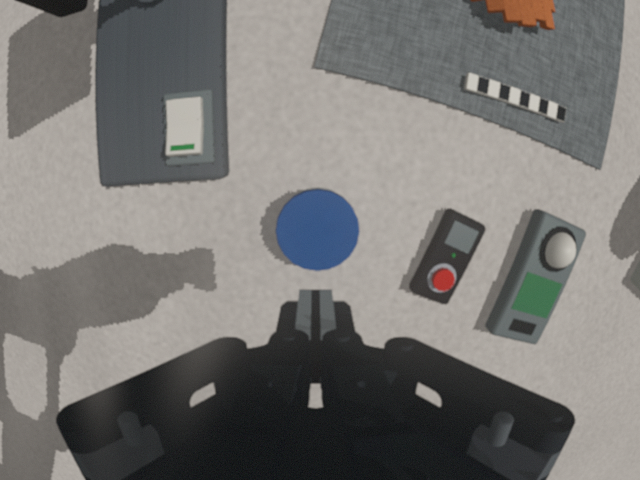

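The wrist view shows the key rocker at (166–204, 97–156), with its ON point at about (185,146), and the button at (443,279).

Run:
```python
from h import *
f=viewer.grab_frame("wrist")
K=ray(f,185,146,39,True); print(np.round(K,1), np.round(ray(f,185,156,40,True),1),np.round(ray(f,185,97,37,True),1), np.round(ray(f,443,279,22,True),1))
to([543.3,212.1,60])
```

```text
[542.2 210.1  39. ] [535.6 208.3  40. ] [575.1 218.6  37. ] [490.    0.8  22. ]
t 2.75 eef [497.5 107.7 143.1] head 0.257 tool move cm [ 7.15 -8.92  8.27] F [-0.6 -0.2 -0.6]
```

Emit:
carry_out --commands '[[[1.4, -1.8, 0, 0, 1], [1.4, -1.8, 0, 0, 1], [1.4, -1.8, 0, 0, 1], [1.4, -1.8, 0, 0, 1], [1.3, -1.6, 0, 0, 1], [0, 0, 3, 0, 1], [0, 0, 3, 0, 1], [0, 0, 2.3, 0, 1], [0, 0, 0, 0, 1], [0, 0, 0, 0, 1]]]'

```text
time: 4.0
eef_pos: [545.6, 210.8, 64.0]
tool_rot: [-0.0, 0.992, 0.128, 0.001]
wrist_force: [0.6, 0.4, 0.1]
gripper_width: -0.0
gripper_force: 0.0
```

Run:
```python
from h import *
f=save("wrist","w2.png",(200,120,220,180),3)
to([541.5,210.7,39])
```

```text
t 4.05 eef [545.8 210.8  64.4] head 0.257 tool move cm [-0.42 -0.1   2.54] F [ 0.2 -0.2  0.5]
```

View pics/w2.png

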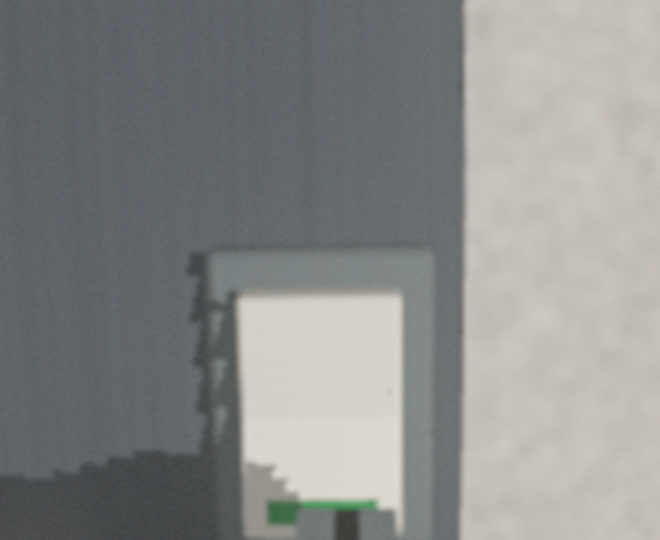

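The close view shows the rocker's centre column about 23 crop px left of the fingers, the hinge line at crop (322,415) and the fingertip over the stripe.

Run:
```python
from h import *
f=viewer.grab_frame("wrist")
h=ray(f,200+322/3,120+415/3,35.5,True); d=np.array([np.cos(.257),np.sin(.257),0]); print(h,h-14*d)
to(h-15*d)
```

```text
[558.99601808 217.40177478  35.5       ] [545.4558219  213.84325157  35.5       ]
t 4.1 eef [545.8 210.7  64.5] head 0.257 tool move cm [-0.06 -0.31  2.9 ] F [-0.1  0.2  0.2]
```

Emit:
carry_out --commands '[[[-0.2, -0.25, 0, 0, 1], [0, 0, 0.6, 0, 1], [0, 0, 0.6, 0, 1], [0, 0, 0.5, 0, 1], [0, 0, 0.4, 0, 1], [0, 0, 0.2, 0, 1], [0, 0, 0.1, 0, 1], [0, 0, 0.1, 0, 1], [0, 0, 0.1, 0, 1], [0, 0, 0, 0, 1]]]'

```text
time: 5.35
eef_pos: [542.3, 212.2, 37.3]
tool_rot: [0.0, 0.992, 0.128, 0.0]
wrist_force: [-1.9, -0.0, 1.5]
gripper_width: -0.2
gripper_force: 0.7
```

Emit:
carry_out --commands '[[[0, 0, 0.05, 0, 1], [0, 0, 0.05, 0, 1], [0, 0, 0.05, 0, 1], [0, 0, 0.05, 0, 1], [0, 0, 0, 0, 1], [0, 0, 0, 0, 1], [0, 0, 0, 0, 1], [0, 0, 0, 0, 1], [0, 0, 0, 0, 1], [0, 0, 0, 0, 1]]]'

```text
time: 6.6
eef_pos: [542.1, 212.2, 35.5]
tool_rot: [0.0, 0.992, 0.128, 0.0]
wrist_force: [-3.0, -0.3, 5.2]
gripper_width: 0.1
gripper_force: 2.6
```

Emit:
carry_out --commands '[[[0, 0, 0.03, 0, 1], [0, 0, 0.03, 0, 1], [0, 0, 0.02, 0, 1], [0, 0, 0, 0, 1], [0, 0, 0, 0, 1], [0, 0, 0, 0, 1], [0, 0, 0, 0, 1], [0, 0, 0, 0, 1], [0, 0, 0, 0, 1], [0, 0, 0, 0, 1]]]'

```text
time: 7.85
eef_pos: [542.1, 212.2, 35.4]
tool_rot: [0.0, 0.992, 0.128, 0.0]
wrist_force: [-4.3, -1.7, 8.9]
gripper_width: 0.1
gripper_force: 4.9
```

Emit:
carry_out --commands '[[[0, 0, -0.5, 0, 1], [0, 0, -1.0, 0, 1], [0, 0, -2.5, 0, 1], [0, 0, -3, 0, 1], [0, 0, -3, 0, 1], [-2, 2, -2, 0, 1], [-3, 3, 0, 0, 1], [0, 0, 0, 0, 1], [0, 0, 0, 0, 1], [0, 0, 0, 0, 1]]]'

```text
time: 9.1
eef_pos: [507.3, 151.8, 154.5]
tool_rot: [-0.0, 0.992, 0.128, 0.0]
wrist_force: [0.1, 0.3, -0.4]
gripper_width: 0.3
gripper_force: 0.0
```

Run:
```python
from h import *
a=viewer.grab_frame("top")["pixels"][:,:,::-1]; o=cv2.imread('pics/top1.png')
w=viewer.grab_frame("side")["pixels"][:,:,::-1]
r=lambda im,x,y,w,h,s:cv2.resize(im[y:y+h,x:x+w],None,fx=s,fy=s,interpolation=cv2.INTER_CUBIC)
cv2.imwrite('pics/c3.png',np.vstack([np.hstack([r(o,95,130,130,190,1.5),r(a,95,130,130,190,1.5),r(a,175,250,40,60,4.75)]),r(w,220,80,140,140,4.14)[:300,:580][:, :580]]) if 0 else np.hstack([r(o,175,250,40,60,5),r(a,175,250,40,60,5),r(w,230,85,110,150,2)]))
to([555.7,-273,65])
```

```text
t 9.2 eef [507.  151.8 154.2] head 0.258 tool move cm [-6.11 42.32  8.92] F [0.8 0.8 0.6]
```

View pics/c3.png

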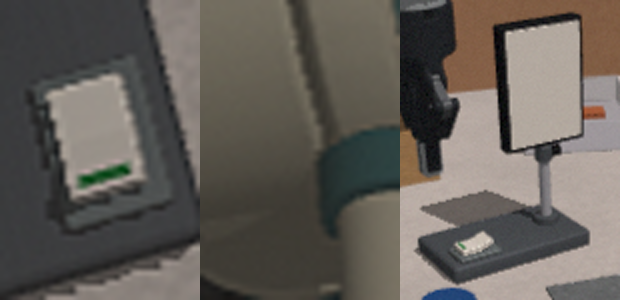

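The top view of the key is blocked by the arm. The side view shows the rocker tipped, with its far half raised. I'll compare panel brightness before and after, then move to the fill lamp.

Run:
```python
from h import *
w=viewer.grab_frame("side")["pixels"][:,:,::-1]; o=cv2.imread('pics/side1.png')
print(o[105:150,290:310].mean((0,1)),w[105:150,290:310].mean((0,1)))
cv2.imwrite('pics/c4.png',np.hstack([cv2.resize(i[195:220,245:290],None,fx=8,fy=8) for i in(o,w)]))
```

```text
[154.76666667 164.11111111 173.82111111] [158.65111111 168.19444444 178.08333333]
```

View pics/c4.png

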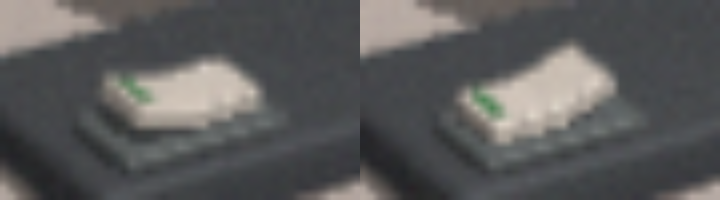

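Emit:
carry_out --commands '[[[0, 4, 0, 0.08, 1], [0, 4, 0, 0.08, 1], [0, 4, 0, 0.08, 1], [0, 4, 0, 0.08, 1], [0, 4, 0, 0.08, 1], [0, 4, 0, 0.05, 1], [0, 4, 0, 0, 1], [0, 4, 0, 0, 1], [0, 0, 0, 0, 1], [0, 0, 0, 0, 1]]]'

```text
time: 10.5
eef_pos: [504.8, -164.3, 154.2]
tool_rot: [-0.0, 0.995, -0.097, -0.0]
wrist_force: [-0.9, 0.4, -0.6]
gripper_width: -0.3
gripper_force: 0.0
```

Run:
```python
from h import *
f=save("wrist","w5.png"); to([555.7,-273,65])
```

```text
t 10.55 eef [ 504.8 -163.9  154.3] head -0.193 tool move cm [7.09 9.74 8.92] F [-0.9 -0.1 -0.4]
```

View pics/w5.png

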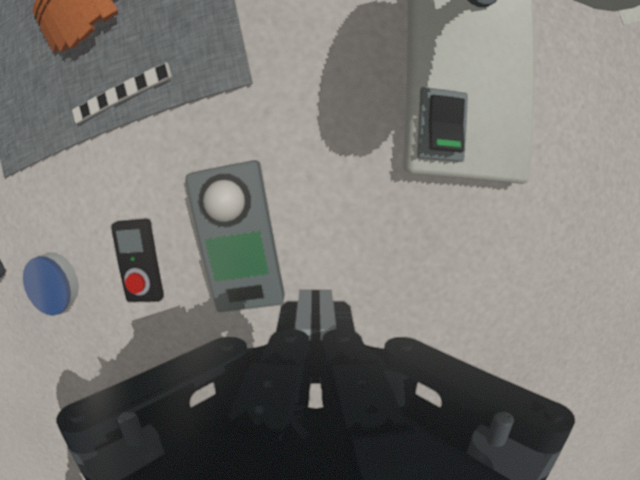

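The key rocker is fully over. The wrist view shows the fill rocker at (430–465, 96–152), with its ON point at about (447,143), and the button at (135,283).

Run:
```python
from h import *
f=viewer.grab_frame("wrist")
K=ray(f,447,143,39,True); print(np.round(K,1), np.round(ray(f,447,152,40,True),1),np.round(ray(f,448,96,37,True),1), np.round(ray(f,135,283,22,True),1))
to((K+[555.7,-273,39])/2+[0,0,26])
```

```text
[ 557.8 -270.6   39. ] [ 551.4 -269.2   40. ] [ 591.6 -278.1   37. ] [492.6  -2.1  22. ]
t 10.6 eef [ 504.8 -163.7  154.4] head -0.192 tool move cm [7.16 9.62 8.93] F [-0.1  0.3 -0.3]
```

Emit:
carry_out --commands '[[[1.4, 1.9, 0, 0, 1], [1.4, 1.9, 0, 0, 1], [1.4, 1.9, 0, 0, 1], [1.4, 1.9, 0, 0, 1], [1.5, 2.0, 0, 0, 1], [0, 0, 3, 0, 1], [0, 0, 3, 0, 1], [0, 0, 2.9, 0, 1], [0, 0, 0, 0, 1], [0, 0, 0, 0, 1]]]'

```text
time: 11.85
eef_pos: [556.9, -273.8, 66.3]
tool_rot: [0.0, 0.995, -0.097, 0.001]
wrist_force: [0.2, -0.5, -0.2]
gripper_width: -0.0
gripper_force: 0.0
```

Run:
```python
from h import *
f=save("wrist","w6.png",(200,140,220,180),3); to([556.7,-271.8,41])
```

```text
t 11.9 eef [ 557.1 -273.8   66.8] head -0.193 tool move cm [-0.09 -0.19  2.58] F [-0.4 -1.1  1.2]
```

View pics/w6.png

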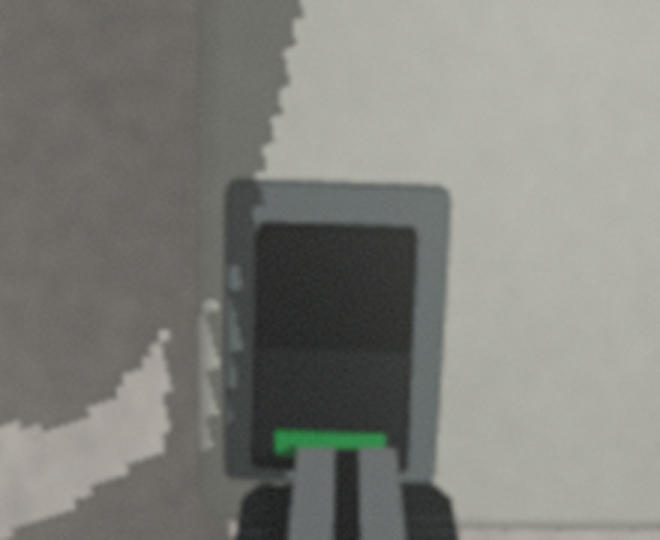

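The fingertip is over the striped half, about 2 mm right of the rocker's midline.

Emit:
carry_out --commands '[[[-0.2, -0.2, 0, 0, 1], [0, 0, 0.7, 0, 1], [0, 0, 0.7, 0, 1], [0, 0, 0.6, 0, 1], [0, 0, 0.3, 0, 1], [0, 0, 0.2, 0, 1], [0, 0, 0.1, 0, 1], [0, 0, 0.1, 0, 1], [0, 0, 0.1, 0, 1], [0, 0, 0, 0, 1]]]'

```text
time: 13.15
eef_pos: [554.4, -270.3, 37.5]
tool_rot: [0.0, 0.995, -0.096, 0.0]
wrist_force: [-0.6, -0.5, 1.7]
gripper_width: -0.1
gripper_force: 0.8
```

Emit:
carry_out --commands '[[[0, 0, 0.05, 0, 1], [0, 0, 0.05, 0, 1], [0, 0, 0.05, 0, 1], [0, 0, 0.05, 0, 1], [0, 0, 0.03, 0, 1], [0, 0, 0.02, 0, 1], [0, 0, 0, 0, 1], [0, 0, 0, 0, 1], [0, 0, 0, 0, 1], [0, 0, 0, 0, 1]]]'

```text
time: 14.4
eef_pos: [554.3, -270.3, 35.5]
tool_rot: [0.0, 0.995, -0.096, 0.0]
wrist_force: [-2.2, 0.3, 4.7]
gripper_width: -0.0
gripper_force: 2.8
```

Emit:
carry_out --commands '[[[0, 0, 0.04, 0, 1], [0, 0, 0.04, 0, 1], [0, 0, 0, 0, 1], [0, 0, 0, 0, 1], [0, 0, 0, 0, 1], [0, 0, 0, 0, 1], [0, 0, 0, 0, 1], [0, 0, 0, 0, 1], [0, 0, 0, 0, 1], [0, 0, 0, 0, 1]]]'

```text
time: 15.65
eef_pos: [554.3, -270.3, 35.5]
tool_rot: [0.0, 0.995, -0.096, 0.0]
wrist_force: [-3.6, 1.6, 10.3]
gripper_width: 0.3
gripper_force: 4.8
```

Emit:
carry_out --commands '[[[0, 0, -0.5, 0, 1], [0, 0, -1.0, 0, 1], [0, 0, -2.5, 0, 1], [0, 0, -3, 0, 1], [0, 0, -3, 0, 1], [-2, -2, -2, 0, 1], [-4, -4, 0, 0, 1], [-2, -4, 0, 0, 1], [0, 0, 0, 0, 1], [0, 0, 0, 0, 1]]]'

```text
time: 16.9
eef_pos: [496.0, -157.3, 154.8]
tool_rot: [0.001, 0.995, -0.096, 0.001]
wrist_force: [0.0, -0.6, -0.4]
gripper_width: -0.4
gripper_force: 0.0
```

Run:
```python
from h import *
w=viewer.grab_frame("side")["pixels"][:,:,::-1]; o=cv2.imread('pics/side1.png')
print(o[265:285,425:445].mean((0,1)),w[265:285,425:445].mean((0,1)),w[105:150,290:310].mean((0,1)))
cv2.imwrite('pics/c7.png',np.hstack([cv2.resize(i[325:365,315:370],None,fx=7,fy=7) for i in(o,w)]))
to([490.5,-1.5,50])
```

```text
[76.0725 77.0575 72.9025] [79.645 80.585 76.405] [161.70888889 171.38333333 181.51111111]
t 16.95 eef [ 496.1 -157.8  154.6] head -0.193 tool move cm [ -3.57 -15.24  10.44] F [0.3 0.4 0.3]
```

View pics/c7.png

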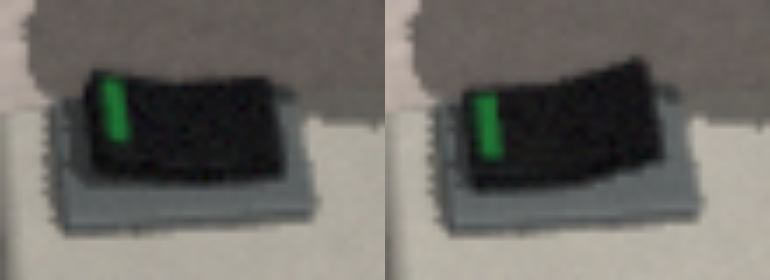

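The fill rocker is fully over too, and both lamps read brighter. Next is the release.

Emit:
carry_out --commands '[[[-0.9, -3.8, 0, 0, 1], [-0.9, -3.8, 0, 0, 1], [-0.9, -3.8, 0, 0, 1], [-0.9, -3.8, 0, 0, 1], [0, 0, 3, -0.09, 1], [0, 0, 3, 0, 1], [0, 0, 3, 0, 1], [0, 0, 1.2, 0, 1], [0, 0, 0, 0, 1], [0, 0, 0, 0, 1]]]'

```text
time: 18.2
eef_pos: [490.1, -1.1, 53.0]
tool_rot: [0.0, 0.999, -0.052, 0.001]
wrist_force: [0.1, -0.6, 0.0]
gripper_width: -0.1
gripper_force: 0.0
```

Run:
```python
from h import *
f=save("wrist","w8.png",(200,160,220,180),3); to([490.7,-1.3,22])
```

```text
t 18.25 eef [490.   -1.   53.2] head -0.104 tool move cm [0.06 0.02 3.12] F [ 0.5 -0.6  0.5]
```

View pics/w8.png

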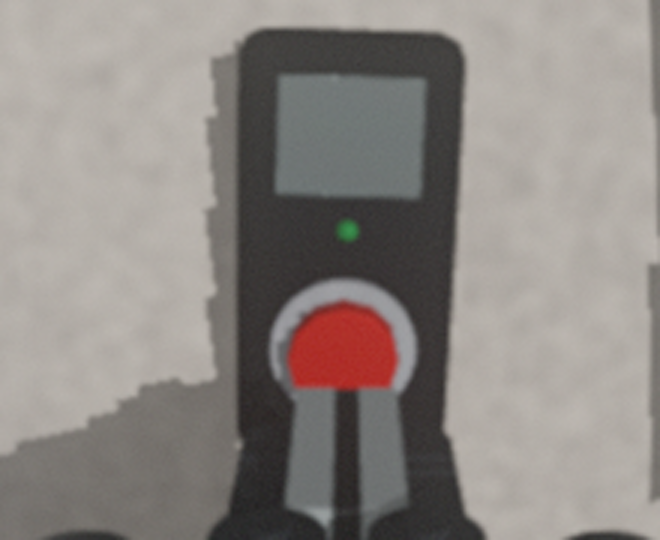

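The fingers are centred on the button (column 345).

Emit:
carry_out --commands '[[[0, 0, 1.0, 0, 1], [0, 0, 0.8, 0, 1], [0, 0, 0.6, 0, 1], [0, 0, 0.4, 0, 1], [0, 0, 0.2, 0, 1], [0, 0, 0.1, 0, 1], [0, 0, 0.1, 0, 1], [0, 0, 0.1, 0, 1], [0, 0, 0.1, 0, 1], [0, 0, 0, 0, 1]]]'

```text
time: 19.5
eef_pos: [488.7, -0.6, 18.2]
tool_rot: [0.0, 0.999, -0.052, -0.0]
wrist_force: [-1.8, 1.5, 2.0]
gripper_width: -0.2
gripper_force: 1.5
```

Emit:
carry_out --commands '[[[0, 0, 0.04, 0, 1], [0, 0, 0.04, 0, 1], [0, 0, 0, 0, 1], [0, 0, 0, 0, 1], [0, 0, 0, 0, 1], [0, 0, 0, 0, 1], [0, 0, 0, 0, 1], [0, 0, 0, 0, 1], [0, 0, 0, 0, 1], [0, 0, 0, 0, 1]]]'

```text
time: 20.75
eef_pos: [488.7, -0.6, 17.9]
tool_rot: [0.0, 0.999, -0.052, -0.0]
wrist_force: [-2.9, -0.2, 7.5]
gripper_width: -0.1
gripper_force: 3.8
```

Emit:
carry_out --commands '[[[0, 0, -0.3, 0, 1], [0, 0, -0.5, 0, 1], [0, 0, -1.5, 0, 1], [0, 0, -3, 0, 1], [0, 0, -4, 0, 1], [0, 0, -4, 0, 1], [-4, 0, 0, 0, 1], [-4, 0, 0, 0, 1], [0, 0, 0, 0, 1], [0, 0, 0, 0, 1]]]'

```text
time: 22.0
eef_pos: [410.5, 7.4, 150.9]
tool_rot: [0.0, 0.999, -0.052, 0.001]
wrist_force: [-0.0, 0.0, -0.3]
gripper_width: -0.2
gripper_force: 0.0
```

Run:
```python
from h import *
save("top","top9.png"); to([0,0,0])
```

```text
t 22.05 eef [410.8   7.3 150.8] head -0.103 tool move cm [-40.82   4.96  14.98] F [ 0.7 -0.2 -0.2]
```

View pics/top9.png

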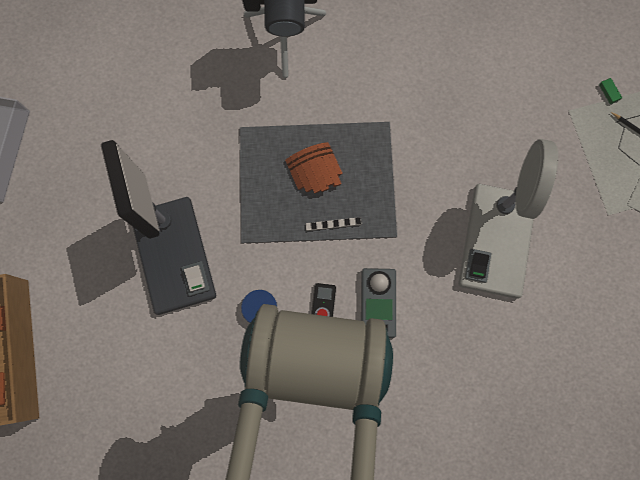

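Everything is where it was, and the button bottomed out at 17.9 mm (7.5 N) before it was released.

```bash
python3 -c "
from rig import env
print(env.close_job())"
```

```text
the job is handed in; nothing more can be done
None
```

I switched on the key light, then the fill light, each pressed fully over. I then pressed the release button to its stop and let it go. The job is handed in at about 22 s with nothing visibly moved; I had no direct sign that the shutter fired.

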